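Load the last tins into the divided crate

TASK

Put the two steel tins that stand on the open bench into the two empty cells of the divided crate, one tin per cell, upright and fully inside so that they do not stick out past the front ends of the dividers. Leave the third tin in its cell, never knock a tin over, and do not disturb the other things on the bench.

Things in the scene. Friction and masses are not known exactly. Their poses are not given: they have to be found in the camera images.
- tin_a_center (a point): Loose steel tin with a paper label standing on the open bench between the robot and the crate, left of the middle; a closed upright cylinder 92 mm across and 90 mm tall, 0.4 to 0.8 kg, too wide for most grippers but it slides readily on the bench. This point is its centre, 45 mm above its foot; z is its axis, pointing up.
- tin_b_center (a point): Loose steel tin with a paper label standing on the open bench between the robot and the crate, right of the middle; a closed upright cylinder 92 mm across and 90 mm tall, 0.4 to 0.8 kg, too wide for most grippers but it slides readily on the bench. This point is its centre, 45 mm above its foot; z is its axis, pointing up.
- tin_c_center (a point): An identical tin that already stands in one of the three cells of the crate (which one varies). This point is its centre, 45 mm above its foot; z up.
- tin_a: The same tin as tin_a_center; this origin is the centre of its underside.
- tin_b: The same tin as tin_b_center; this origin is the centre of its underside.
- tin_c: The same tin as tin_c_center; this origin is the centre of its underside.
- crate: Low divided crate, grey and green, fixed to the bench: three cells side by side along y (left +y), open on top and at the front (-x, towards the robot); x points into the cells, z up. Each cell is 120 mm wide, 108 deep inside; walls 6 mm thick, 50 high; floor level with the bench, no step. Origin: bench level, middle of the middle cell; divider ends at x = -54 mm, back wall face at x = +54 mm.
- cell_left (a point): Middle of the crate's left cell as the robot sees it, 45 mm above the bench, at y = 126 mm in the crate's frame; axes as the crate's.
- cell_middle (a point): Middle of the crate's middle cell as the robot sees it, 45 mm above the bench, at y = 0 mm in the crate's frame; axes as the crate's.
- cell_right (a point): Middle of the crate's right cell as the robot sees it, 45 mm above the bench, at y = -126 mm in the crate's frame; axes as the crate's.
- spray_can: Bystander: spray can, 58 mm across, 170 tall, standing left of the crate. Origin: the centre of its underside.
- oil_bottle: Bystander: blue plastic bottle, 60 mm across, 160 tall, standing right of the crate. Origin: the centre of its underside.
- tape_roll: Bystander: roll of tape, 90 mm across, 45 tall, lying flat at the left. Origin: the centre of its underside.
- screwdriver: Bystander: screwdriver lying at the near left. Origin: a point on the tool, at bench level.
- carton: Bystander: cardboard carton 90 x 130 x 70 mm at the right. Origin: the centre of its underside.
- wrench: Bystander: wrench lying at the near right. Origin: a point on the tool, at bench level.
- mug: Bystander: white mug, 80 mm across, 90 tall, at the left. Origin: the centre of its underside.

How it is judged:
By the outcome, as a careful person would: the job done as asked, in the order asked, and still so for the second after the job is handed in, with the robot touching nothing.
It also fails if it takes over 61 s, if anything falls off the work surface, if the arm or the gripper's body presses on something with over 40 N, if the wrist force passes 120 N, or if a joint passes its speed limit or range.

ROBOT

A 7-joint arm with a two-finger parallel gripper is mounted at the origin on the work surface. World frame = base frame: x ahead of the robot, y to its left, z up, the work surface at z = 0. Lengths are in m, angles in rad, forces in N, time in s.
With the tool pointing down it reaches from about 0.425 to 0.925 m from the base axis. Payload 6.8 kg.
Tool frame: the origin (TCP) lies on the centre line of the jaws, within the pads' length; the fingertips stand 14 mm ahead of it and the grasp point (between the pads) lies 5 mm behind it (r.tips_ahead is the distance from the TCP to the fingertips, in m); z points along the fingers, y is the line along which they close (so a half turn about z gives the same grasp; the last joint's range is limited). The gripper opens to 85 mm and grips with 20 to 120 N. Pads are 22 mm wide; open, the fingers measure 114 mm over their backs; the gripper's body (76 mm by 85 mm) begins 54 mm behind the grasp point. The pads swing forward as they close: fully open they stand 13 mm farther back than shut.
Start: joints at [-1.45, 0.477, 0.022, 1.555, -0.011, 1.109, -0.083], TCP at [0.153, 0.657, 0.245] pointing down, gripper open.
Joint ranges: [-2.96, 2.96], [-0.34, 2.1], [-1.41, 1.46], [0.24, 2.44], [-1.37, 4.51], [0.17, 1.92], [-2.96, 2.96]. Speed limits (rad/s): [2.39, 2.39, 3.14, 3.14, 3.14, 3.14, 3.14].

INTERFACE

Orientations are given as a rotation vector (axis times angle).
In Python, from bench import r, eyes gives the robot as it stands.
- The arm moves only by the tool step_arm, never from a script. Its argument "rows" is a list of rows, each a list of 6 numbers: the shift along the world's x, y, z in units of 60 cm (1.0 is 60 cm), then the turn, a rotation vector about the world's x, y, z in units of pi rad (1.0 is pi rad). In form: [[x, y, z, rx, ry, rz], ...]. A call has 1 to 5 rows; each row is the pose to reach, as a shift and turn from the pose commanded when the call began, turning the shorter way round; what a row does not reach only later rows make up. A row lasts 1/12 s, in which the tool goes at most 41.7 mm and 7.16 degrees, less where a joint would pass 70% of its speed; a pose out of reach is approached as far as the arm can. A call with a number of a shift or a turn outside -1 to 1 is refused whole. A call with a gripper value outside its range is refused whole. "jaw" is the closure, from 0 (fully open) to 1 (shut), set as the call begins (left out, the last holds). The fingers move at their own pace and stop on an object; "squeeze" is the grip in N (left out, the last holds). Time passes only in rows, so rows that repeat a pose let the fingers close. It gives the time, the measured TCP pose, the force, the opening and the grip force at its end, in the units of the state.
- r.get_obs(): the state, without advancing time (a new reading comes with each control period).
- eyes.grab_frame(name): name is "scene" or "top" or "wrist"; returns the picture (400x640x3 uint8, red, green, blue); there is no depth.
- eyes.camera_info(name): a dict with "mtx" (3x3 intrinsics, pixels), "extrinsics" (4x4, takes a point from camera to world coordinates); the wrist camera has in their place "tool_from_camera" (4x4, takes a point from camera to tool coordinates, whose origin is the TCP and whose axes are the flange's). Camera axes: x right, y down, z forward; pixel columns grow to the right and rows downward; lengths in m; the calibration is good to about 2 mm. A picture is of the moment at which its call begins: read the wrist's pose just before it. camera_info takes no time and is no camera call.
- r.hand_in(): hands the job in; it is judged then, once.
The state is a dict: "clock": time; "joints": joint angles; "qvel": joint speeds; "tau": joint torques, N m; "tcp_pos": TCP position; "orientation": TCP orientation; "contact_force": force on the tool from outside, world axes, zero at the start; "moment": the same for the moment, N m; "grip_width": finger opening in m; "gripper_force": force on a finger pad.
Only numpy, scipy, OpenCV 4.12 (cv2) and the standard library are available. Lean on these libraries where they do the work, as an engineer would, in place of code of your own. Each camera call takes 0.05 s, during which the arm holds its last target. There are 200 camera calls.

## Working session

There is one attempt and no reset: what is moved stays moved. The work goes in short steps, Python scripts to look and compute and a tool call to move; the robot and the scene stay as the last step left them, time stands still between calls to the robot, and variables do not carry over. Pictures are saved under pics/ and viewed, at most 10 in all, crops included, and the job is handed in when it is done.

Besides the shell and the picture viewer there is one more tool, called after "Emit:" as name(argument=value, ...), one argument or row to a line, values as JSON. step_arm: Moves the arm, as the interface text tells. Shifts and turns lie within -1 to 1; 1 stands for 60 cm of shift or pi rad of turn. Its arguments: {"type":"object","properties":{"rows":{"type":"array"},"jaw":{"type":"number"},"squeeze":{"type":"number"}},"required":["rows"]}

```bash
mkdir -p pics; python3 - <<'E'
from bench import r, eyes
import cv2,numpy as np
for n in("top","scene"):
    cv2.imwrite(f"pics/{n}0.png",eyes.grab_frame(n)[:,:,::-1]); c=eyes.camera_info(n); print(n,np.round(c["mtx"],1).tolist(),np.round(c["extrinsics"],3).tolist())
o=r.get_obs(); print({k:np.round(v,3).tolist() for k,v in o.items()})
E
```

```text
top [[445.5, 0.0, 318.9], [0.0, 445.5, 189.7], [0.0, 0.0, 1.0]] [[0.013, -0.997, 0.081, 0.388], [-1.0, -0.013, 0.006, -0.007], [-0.005, -0.081, -0.997, 1.415], [0.0, 0.0, 0.0, 1.0]]
scene [[484.4, 0.0, 323.1], [0.0, 484.4, 189.8], [0.0, 0.0, 1.0]] [[0.462, 0.57, -0.679, 1.695], [0.887, -0.283, 0.366, -0.655], [0.016, -0.771, -0.636, 1.172], [0.0, 0.0, 0.0, 1.0]]
{'clock': 0.1, 'joints': [-1.45, 0.478, 0.022, 1.556, -0.012, 1.109, -0.083], 'qvel': [0.0, -0.002, -0.001, -0.004, -0.001, 0.001, 0.003], 'tau': [0.004, -59.775, 1.613, -28.195, 0.013, 0.005, -0.0], 'tcp_pos': [0.153, 0.657, 0.244], 'orientation': [-0.359, -3.121, 0.003], 'contact_force': [-0.496, -0.775, -0.003], 'moment': [-0.026, -0.014, -0.004], 'gripper_force': 0.0, 'grip_width': 0.086}
```

View pics/top0.png

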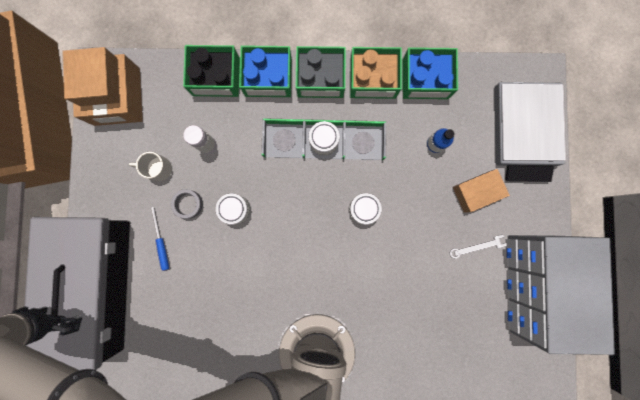

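View pics/scene0.png

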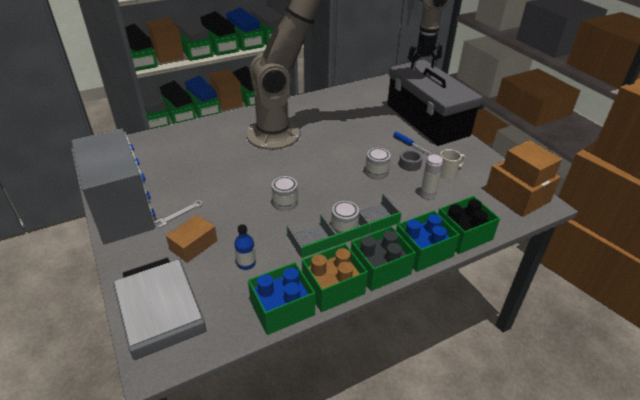

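The top view shows tin a at about (231,209), tin b at (366,209) and tin c in the middle cell at (324,136). The crate spans columns 264-384 and rows 120-160, with the left and right cells empty. Next I measure these precisely.

```bash
cat > h.py <<'E'
import cv2,numpy as np
from bench import r,eyes
def ray(n,uv,z):
    c=eyes.camera_info(n);T=np.array(c["extrinsics"]);d=T[:3,:3]@np.linalg.inv(c["mtx"])@[uv[0],uv[1],1];o=T[:3,3]
    return (o+d*(z-o[2])/d[2])[:2]
def proj(n,P):
    c=eyes.camera_info(n);T=np.linalg.inv(np.array(c["extrinsics"]));p=c["mtx"]@(T[:3,:3]@np.array(P)+T[:3,3]);return p[:2]/p[2]
def lids(im,n="top",y0=100):
    hsv=cv2.cvtColor(im,cv2.COLOR_RGB2HSV);m=((hsv[...,2]>165)&(hsv[...,1]<40)).astype(np.uint8)
    m=cv2.morphologyEx(m,cv2.MORPH_CLOSE,np.ones((5,5)))
    out=[]
    for c in cv2.findContours(m,cv2.RETR_EXTERNAL,cv2.CHAIN_APPROX_NONE)[0]:
        if 300<cv2.contourArea(c)<1500:
            w=np.array([ray(n,p[0],.09) for p in c]);(x,y),rad=cv2.minEnclosingCircle(w.astype(np.float32))
            out.append((np.round([x,y,2*rad],4).tolist(),np.round(c.mean((0,1)),1).tolist()))
    return out
E
python3 - <<'E'
from h import *
for n in("top","scene"):
    im=eyes.grab_frame(n); print(n,lids(im,n))
    if n=="top":
        cv2.imwrite("pics/c.png",cv2.resize(im[110:225,210:400],None,fx=4,fy=4,interpolation=cv2.INTER_CUBIC)[:,:,::-1])
        hsv=cv2.cvtColor(im,cv2.COLOR_RGB2HSV)
        g=cv2.inRange(hsv,(45,80,30),(90,255,255));g[:115]=0;g[170:]=0;g[:,:250]=0;g[:,400:]=0
        ys,xs=np.nonzero(g);
        for x in range(262,390,4):
            k=ys[xs==x]; print(x,k.min() if len(k) else 0,k.max() if len(k) else 0,len(k),end=' | ')
E
```

```text
top [([-0.0799, 0.8494, 0.1575], [19.4, 388.5])]
262 154 154 1 | 266 119 122 4 | 270 119 123 5 | 274 119 123 5 | 278 119 123 5 | 282 119 123 5 | 286 119 123 5 | 290 119 123 5 | 294 119 123 5 | 298 120 123 4 | 302 119 121 3 | 306 120 123 4 | 310 120 124 5 | 314 120 123 4 | 318 120 121 2 | 322 120 120 1 | 326 120 120 1 | 330 120 121 2 | 334 120 123 4 | 338 120 124 5 | 342 120 124 5 | 346 121 123 3 | 350 121 125 5 | 354 121 125 5 | 358 121 125 5 | 362 121 125 5 | 366 121 125 5 | 370 121 125 5 | 374 121 125 5 | 378 121 125 5 | 382 122 125 4 | 386 0 0 0 | scene [([0.7538, -0.6302, 0.2429], [166.1, 296.7])]
```

View pics/c.png

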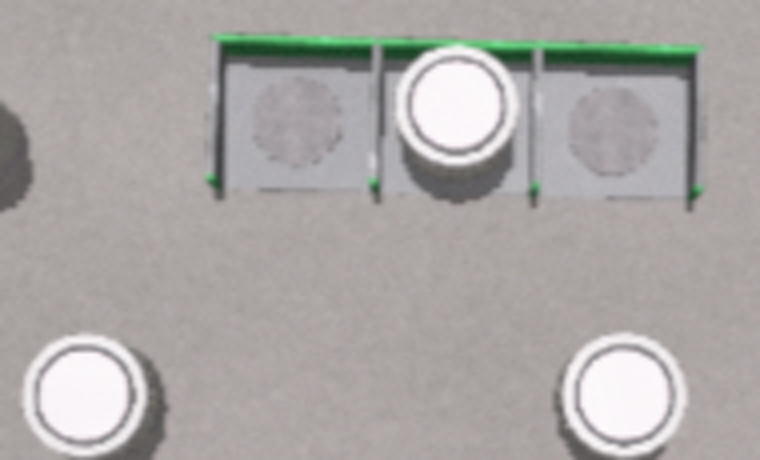

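The crop shows lids at crop pixels (86,396), (624,396) and (458,106). Green divider tips run from (212,180) to (698,191), and the round floor marks in the empty cells are at (298,121) and (613,130).

```bash
sed -i 's/>165/>205/' h.py; python3 - <<'E'
from h import *
im=eyes.grab_frame("top");print(lids(im))
print(lids(eyes.grab_frame("scene"),"scene"))
for u,v in [(212,180),(374,184),(535,187),(698,191)]: print("tip",ray("top",((u-1.5)/4+210,(v-1.5)/4+110),.05).round(4))
for u,v in [(298,121),(613,130)]: print("mark",ray("top",((u-1.5)/4+210,(v-1.5)/4+110),.0).round(4))
E
```

```text
[([0.4427, -0.1398, 0.0919], [365.6, 208.0]), ([0.4371, 0.2623, 0.0908], [230.5, 208.4]), ([0.5649, 0.5217, 0.1002], [146.3, 164.3]), ([0.6597, -0.0122, 0.0929], [323.6, 136.0]), ([0.9963, -0.0194, 0.1969], [323.6, 19.8])]
[]
tip [0.6055 0.1759]
tip [0.604  0.0505]
tip [ 0.6031 -0.074 ]
tip [ 0.6016 -0.1999]
mark [0.6623 0.1145]
mark [ 0.658  -0.1387]
```

Emit:
step_arm(
  rows=[
    [0.2,-0.278,0,0,0,-0.115],
    [0.2,-0.278,0,0,0,-0.115],
    [0.2,-0.278,0,0,0,-0.115],
    [0.2,-0.278,0,0,0,-0.115],
    [0.2,-0.278,0,0,0,-0.115],
  ],
  jaw=0.41,
)

```text
clock: 0.72
tcp_pos: [0.2743, 0.4884, 0.2453]
orientation: [0.915, 3.005, -0.0]
contact_force: [1.1, 0.5, 0.1]
grip_width: 0.0501
gripper_force: 0.0
```

```bash
python3 - <<'E'
from h import *
print(r.tips_ahead, "tape",ray("top",(187,205),.045))
E
```

```text
0.014 tape [0.44679973 0.40601954]
```

Emit:
step_arm(
  rows=[
    [0.208,-0.288,0,0,0,-0.115],
    [0.208,-0.288,0,0,0,-0.115],
    [0.208,-0.288,0,0,0,-0.115],
    [0.208,-0.288,0,0,0,-0.115],
    [0.208,-0.288,0,0,0,-0.115],
  ],
)

```text
clock: 1.13
tcp_pos: [0.3958, 0.32, 0.2456]
orientation: [-1.439, -2.793, -0.001]
contact_force: [1.9, 0.6, -0.9]
grip_width: 0.0504
gripper_force: 0.0
```

Emit:
step_arm(
  rows=[
    [0,0,-0.15,0,0,0],
    [0,0,-0.15,0,0,0],
    [0,0,-0.15,0,0,0],
    [0,0,-0.15,0,0,0],
    [0,0,-0.15,0,0,0],
  ],
)

```text
clock: 1.55
tcp_pos: [0.3953, 0.3224, 0.1562]
orientation: [1.438, 2.793, 0.0]
contact_force: [-0.6, 0.3, 0.9]
grip_width: 0.0505
gripper_force: 0.0
```

Emit:
step_arm(
  rows=[
    [0.01,-0.012,-0.176,0,0,0],
    [0.01,-0.012,-0.176,0,0,0],
    [0.01,-0.012,-0.176,0,0,0],
    [0.01,-0.012,-0.176,0,0,0],
    [0.01,-0.012,-0.176,0,0,0],
  ],
)

```text
clock: 1.97
tcp_pos: [0.4017, 0.3156, 0.051]
orientation: [1.438, 2.793, 0.001]
contact_force: [-0.6, -0.0, 0.0]
grip_width: 0.0504
gripper_force: 0.0
```

```bash
python3 - <<'E'
from h import *
print(lids(eyes.grab_frame("top"))[:4]); im=eyes.grab_frame("scene"); cv2.imwrite("pics/s1.png",cv2.resize(im[120:240,300:500],None,fx=4,fy=4)[:,:,::-1]); print(r.get_obs()["tcp_pos"])
E
```

```text
[([0.038, -0.0029, 0.2146], [326.7, 331.9]), ([0.4423, -0.1398, 0.0924], [365.6, 208.0]), ([0.4377, 0.2625, 0.092], [230.9, 208.0]), ([0.5381, -0.8193, 0.1498], [592.3, 182.4])]
[0.40256368 0.31649162 0.05232074]
```

View pics/s1.png

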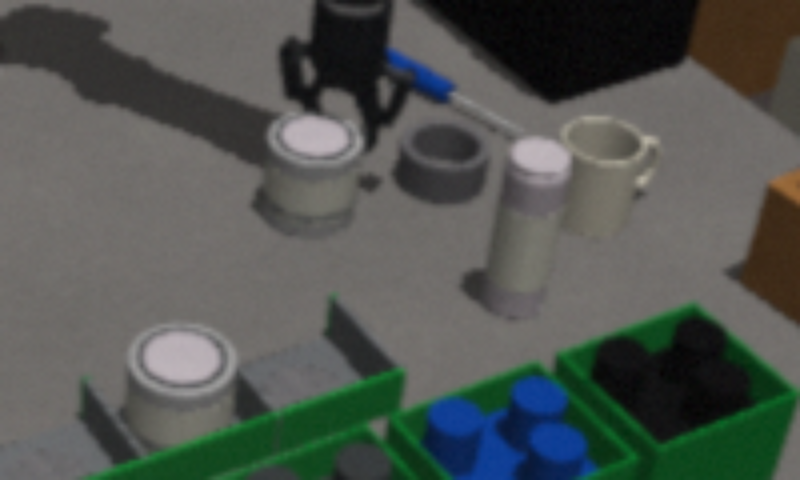

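Gripper stands behind tin A at crop (340,90), with the tin still in place at (310,170) and clear of the tape roll at (440,165). Now the push.

Emit:
step_arm(
  rows=[
    [0.005,-0.007,0,0,0,0],
    [0.012,-0.018,0,0,0,0],
    [0.021,-0.031,0,0,0,0],
    [0.03,-0.045,0,0,0,0],
    [0.039,-0.058,0,0,0,0],
  ],
)

```text
clock: 2.48
tcp_pos: [0.4251, 0.2807, 0.051]
orientation: [-1.437, -2.793, -0.005]
contact_force: [-2.8, 4.7, 3.4]
grip_width: 0.0502
gripper_force: 0.0
```

Emit:
step_arm(
  rows=[
    [0.009,-0.0136,0,0,0,0],
    [0.018,-0.0272,0,0,0,0],
    [0.027,-0.0408,0,0,0,0],
    [0.036,-0.0544,0,0,0,0],
    [0.045,-0.068,0,0,0,0],
  ],
)

```text
clock: 2.9
tcp_pos: [0.4521, 0.2399, 0.0509]
orientation: [-1.437, -2.793, -0.005]
contact_force: [-3.1, 5.0, 4.2]
grip_width: 0.0506
gripper_force: 0.0
```

```bash
python3 - <<'E'
from h import *
o=r.get_obs();print(o["tcp_pos"],o["contact_force"]);print(lids(eyes.grab_frame("top")))
E
```

```text
[0.45210166 0.23987419 0.05094173] [-3.12953678  5.02715856  4.24059469]
[([0.0511, -0.0187, 0.2072], [330.4, 332.3]), ([0.4423, -0.14, 0.0928], [365.9, 208.0]), ([0.4801, 0.2009, 0.092], [253.7, 192.4]), ([0.53, -0.8174, 0.1553], [592.5, 181.4]), ([0.5649, 0.5217, 0.1002], [146.2, 164.2]), ([0.6599, -0.0214, 0.1106], [325.8, 135.8]), ([1.0687, -0.3796, 0.2396], [444.8, 13.0]), ([1.059, 0.4334, 0.1742], [184.3, 12.5])]
```

Emit:
step_arm(
  rows=[
    [0.01,-0.0147,0,0,0,0],
    [0.02,-0.0294,0,0,0,0],
    [0.03,-0.044,0,0,0,0],
    [0.04,-0.0588,0,0,0,0],
    [0.05,-0.0735,0,0,0,0],
  ],
)

```text
clock: 3.37
tcp_pos: [0.4815, 0.1954, 0.0504]
orientation: [-1.437, -2.793, -0.002]
contact_force: [-3.1, 5.3, 3.2]
grip_width: 0.0502
gripper_force: 0.0
```

Emit:
step_arm(
  rows=[
    [0.01,-0.0147,0,0,0,0],
    [0.02,-0.0294,0,0,0,0],
    [0.03,-0.044,0,0,0,0],
    [0.04,-0.0588,0,0,0,0],
    [0.047,-0.069,0,0,0,0],
  ],
)

```text
clock: 3.78
tcp_pos: [0.51, 0.1532, 0.0504]
orientation: [-1.439, -2.792, -0.002]
contact_force: [-3.4, 4.2, 2.6]
grip_width: 0.0503
gripper_force: 0.0
```

```bash
python3 - <<'E'
from h import *
o=r.get_obs();print(o["tcp_pos"],o["contact_force"],o["orientation"]);print([l for l in lids(eyes.grab_frame("top")) if .3<l[0][0]<.75 and l[0][1]>-.3])
E
```

```text
[0.51001497 0.1531825  0.05035718] [-3.35750684  4.18950427  2.63079663] [-1.43884649e+00 -2.79237569e+00 -1.55813364e-03]
[([0.4425, -0.1401, 0.0931], [365.9, 208.0]), ([0.5389, 0.1114, 0.091], [285.0, 173.8]), ([0.5649, 0.5217, 0.1002], [146.2, 164.2]), ([0.6599, -0.0201, 0.108], [325.6, 135.7])]
```

Emit:
step_arm(
  rows=[
    [-0.042,0.07,0,0,0,0],
    [-0.042,0.07,0,0,0,0],
    [-0.06,0.04,0,0,0,0.04],
    [-0.085,0,0,0,0,0.08],
    [-0.108,-0.064,0,0,0,0.12],
  ],
)

```text
clock: 4.25
tcp_pos: [0.4449, 0.1174, 0.0499]
orientation: [0.874, 3.016, 0.003]
contact_force: [1.6, -1.0, 0.9]
grip_width: 0.0504
gripper_force: 0.0
```

Emit:
step_arm(
  rows=[
    [0,0,0,0,0,0.18],
    [0,0,0,0,0,0.18],
    [0,0,0,0,0,0.18],
    [0,0,0,0,0,0.18],
    [0,0,0,0,0,0.18],
  ],
)

```text
clock: 4.67
tcp_pos: [0.4451, 0.1143, 0.05]
orientation: [0.008, 3.141, -0.001]
contact_force: [1.4, -0.8, 0.2]
grip_width: 0.0502
gripper_force: 0.0
```

```bash
python3 - <<'E'
from h import *
o=r.get_obs();print(o["tcp_pos"],o["contact_force"],o["orientation"]);print([l for l in lids(eyes.grab_frame("top")) if .3<l[0][0]<.75 and l[0][1]>-.3])
E
```

```text
[0.44506162 0.11430752 0.0499578 ] [ 1.37767447 -0.81565979  0.18186286] [ 8.29922990e-03  3.14094845e+00 -5.44790160e-04]
[([0.4423, -0.1398, 0.0924], [365.6, 208.0]), ([0.539, 0.1116, 0.0924], [282.0, 173.6]), ([0.5649, 0.5217, 0.1002], [146.3, 164.3]), ([0.6599, -0.0199, 0.1076], [325.4, 135.8])]
```

Emit:
step_arm(
  rows=[
    [0.02,0,0,0,0,0],
    [0.04,0,0,0,0,0],
    [0.06,0,0,0,0,0],
    [0.075,0,0,0,0,0],
    [0.09,0,0,0,0,0],
  ],
)

```text
clock: 5.13
tcp_pos: [0.4977, 0.1138, 0.0494]
orientation: [-0.02, -3.138, 0.003]
contact_force: [-4.6, -2.4, 3.7]
grip_width: 0.0507
gripper_force: 0.0
```

Emit:
step_arm(
  rows=[
    [0.015,0,0,0,0,0],
    [0.03,0,0,0,0,0],
    [0.045,0,0,0,0,0],
    [0.06,0,0,0,0,0],
    [0.075,0,0,0,0,0],
  ],
)

```text
clock: 5.55
tcp_pos: [0.5422, 0.1147, 0.0492]
orientation: [-0.018, -3.138, 0.002]
contact_force: [-5.1, -0.5, 2.4]
grip_width: 0.0505
gripper_force: 0.0
```

```bash
python3 - <<'E'
from h import *
o=r.get_obs();print(o["tcp_pos"],o["contact_force"],o["orientation"]);print([l for l in lids(eyes.grab_frame("top")) if .3<l[0][0]<.75 and l[0][1]>-.3])
E
```

```text
[0.5422308  0.11467484 0.04918092] [-5.0828936  -0.45317315  2.42278954] [-1.79980089e-02 -3.13753903e+00  1.74099898e-03]
[([0.4427, -0.14, 0.0922], [365.6, 208.0]), ([0.5649, 0.5217, 0.1002], [146.3, 164.3]), ([0.6599, -0.0199, 0.1076], [325.4, 135.8])]
```

Emit:
step_arm(
  rows=[
    [0.013,0,0,0,0,0],
    [0.026,0,0,0,0,0],
    [0.039,-0.001,0,0,0,0],
    [0.052,-0.001,0,0,0,0],
    [0.065,-0.001,0,0,0,0],
  ],
)

```text
clock: 6.02
tcp_pos: [0.5813, 0.1143, 0.0492]
orientation: [-0.018, -3.138, 0.001]
contact_force: [-5.3, -0.5, 2.8]
grip_width: 0.0506
gripper_force: 0.0
```

Emit:
step_arm(
  rows=[
    [0.012,0,0,0,0,0],
    [0.024,0,0,0,0,0],
    [0.036,0,0,0,0,0],
    [0.046,0,0,0,0,0],
    [0.05,0,0,0,0,0],
  ],
)

```text
clock: 6.43
tcp_pos: [0.6128, 0.1144, 0.0495]
orientation: [-0.018, -3.141, 0.0]
contact_force: [-5.3, 0.5, 2.6]
grip_width: 0.0504
gripper_force: 0.0
```

Emit:
step_arm(
  rows=[
    [-0.02,0,0,0,0,0],
    [-0.05,0,0,0,0,0],
    [-0.1,0,0.03,0,0,0],
    [-0.15,0,0.1,0,0,0],
    [-0.2,0,0.16,0,0,0],
  ],
)

```text
clock: 6.85
tcp_pos: [0.5015, 0.1142, 0.1342]
orientation: [-0.018, -3.141, 0.001]
contact_force: [0.6, -0.0, 1.1]
grip_width: 0.0503
gripper_force: 0.0
```

```bash
python3 - <<'E'
from h import *
o=r.get_obs();print(o["tcp_pos"],o["contact_force"],o["orientation"]);im=eyes.grab_frame("top");print([l for l in lids(im) if .3<l[0][0]<.75 and l[0][1]>-.3])
cv2.imwrite("pics/c2.png",cv2.resize(im[110:225,240:400],None,fx=4,fy=4,interpolation=cv2.INTER_CUBIC)[:,:,::-1])
E
```

```text
[0.50148497 0.11416029 0.13417453] [ 0.56816565 -0.037034    1.08705293] [-1.79366391e-02 -3.14114400e+00  6.64945643e-04]
[([0.4427, -0.14, 0.0922], [365.7, 207.9]), ([0.5649, 0.5217, 0.1002], [146.3, 164.3]), ([0.6599, -0.0199, 0.1076], [325.5, 135.8]), ([0.6605, 0.1146, 0.0934], [281.8, 134.5])]
```

View pics/c2.png

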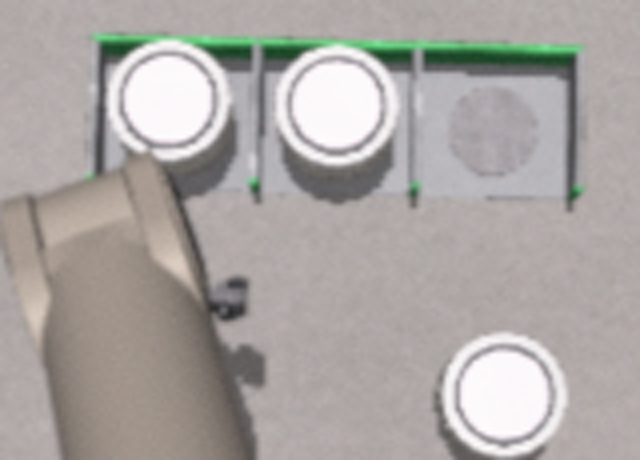

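Tin A sits in the left cell at about crop (168,100), well clear of the walls and behind the divider ends. Tin B is still at (503,395), so I move on to it.

Emit:
step_arm(
  rows=[
    [-0.09,-0.24,0.02,0,0,0.105],
    [-0.09,-0.24,0.02,0,0,0.105],
    [-0.09,-0.24,0.02,0,0,0.105],
    [-0.09,-0.24,0.02,0,0,0.105],
    [-0.09,-0.24,0.02,0,0,0.105],
  ],
  jaw=0.29,
)

```text
clock: 7.32
tcp_pos: [0.4465, -0.0361, 0.1465]
orientation: [-0.485, 3.104, -0.004]
contact_force: [0.5, -0.7, -0.9]
grip_width: 0.0604
gripper_force: 0.0
```

Emit:
step_arm(
  rows=[
    [-0.085,-0.245,0,0,0,0.105],
    [-0.085,-0.245,0,0,0,0.105],
    [-0.085,-0.245,0,0,0,0.105],
    [-0.085,-0.245,0,0,0,0.105],
    [-0.085,-0.245,0,0,0,0.105],
  ],
)

```text
clock: 7.73
tcp_pos: [0.3955, -0.1828, 0.1463]
orientation: [-0.99, 2.981, -0.005]
contact_force: [-0.4, -0.4, -0.6]
grip_width: 0.0609
gripper_force: 0.0
```

Emit:
step_arm(
  rows=[
    [0,0,-0.06,0,0,0],
    [0,0,-0.12,0,0,0],
    [0,0.004,-0.16,0,0,0],
    [0,0.004,-0.16,0,0,0],
    [0,0.004,-0.16,0,0,0],
  ],
)

```text
clock: 8.15
tcp_pos: [0.3973, -0.174, 0.0496]
orientation: [1.001, -2.976, -0.001]
contact_force: [-0.1, 0.1, -0.6]
grip_width: 0.0604
gripper_force: 0.0
```

```bash
python3 - <<'E'
from h import *
o=r.get_obs();print(o["tcp_pos"],o["contact_force"],o["joints"]);im=eyes.grab_frame("top");print([l for l in lids(im) if .3<l[0][0]<.75 and l[0][1]>-.3])
E
```

```text
[ 0.3973357  -0.17396888  0.04960262] [-0.08929445  0.11484017 -0.56113142] [ 0.29100102  0.41002774 -0.0263745   2.26052448  0.02319475  0.47294091
  2.46556424]
[([0.4427, -0.1396, 0.0916], [363.3, 206.8]), ([0.5649, 0.5217, 0.1002], [146.3, 164.3]), ([0.6599, -0.0199, 0.1076], [325.5, 135.8]), ([0.6605, 0.1146, 0.0934], [281.8, 134.5])]
```

Emit:
step_arm(
  rows=[
    [0.009,0.006,0,0,0,0],
    [0.018,0.012,0,0,0,0],
    [0.029,0.017,0,0,0,0],
    [0.04,0.022,0,0,0,0],
    [0.052,0.027,0,0,0,0],
  ],
)

```text
clock: 8.62
tcp_pos: [0.4276, -0.1585, 0.051]
orientation: [0.999, -2.976, 0.0]
contact_force: [-7.3, -3.1, 7.4]
grip_width: 0.0608
gripper_force: 2.2
```

Emit:
step_arm(
  rows=[
    [0.012,0.005,0,0,0,0],
    [0.024,0.01,0,0,0,0],
    [0.036,0.014,0,0,0,0],
    [0.046,0.018,0,0,0,0],
    [0.05,0.02,0,0,0,0],
  ],
)

```text
clock: 9.03
tcp_pos: [0.4592, -0.146, 0.0511]
orientation: [1.001, -2.978, 0.001]
contact_force: [-6.8, -2.6, 5.8]
grip_width: 0.0609
gripper_force: 1.3
```

```bash
python3 - <<'E'
from h import *
o=r.get_obs();print(o["tcp_pos"],o["contact_force"]);im=eyes.grab_frame("top");print([l for l in lids(im) if .3<l[0][0]<.75 and l[0][1]>-.3])
E
```

```text
[ 0.45916661 -0.14599604  0.05107495] [-6.77226372 -2.57838892  5.7558105 ]
[([0.4947, -0.1136, 0.0903], [353.1, 189.5]), ([0.5649, 0.5217, 0.1002], [146.3, 164.3]), ([0.6599, -0.0201, 0.108], [325.6, 135.7]), ([0.6605, 0.1146, 0.0934], [281.8, 134.5])]
```

Emit:
step_arm(
  rows=[
    [-0.03,-0.022,0,0,0,0],
    [-0.056,-0.042,0,0,0,0],
    [-0.056,-0.042,0,0,0,-0.04],
    [-0.06,-0.03,0,0,0,-0.08],
    [-0.063,-0.01,0,0,0,-0.12],
  ],
  jaw=0.41,
)

```text
clock: 9.5
tcp_pos: [0.4221, -0.153, 0.051]
orientation: [-0.414, 3.111, -0.002]
contact_force: [-0.5, -0.1, 0.8]
grip_width: 0.0505
gripper_force: 0.0
```

Emit:
step_arm(
  rows=[
    [0,0.02,0,0,0,-0.04],
    [0,0.051,0,0,0,-0.08],
    [0,0.051,0,0,0,-0.09],
    [0,0.051,0,0,0,-0.09],
    [0,0.051,0,0,0,-0.09],
  ],
)

```text
clock: 9.92
tcp_pos: [0.4218, -0.1215, 0.0505]
orientation: [0.009, 3.14, -0.001]
contact_force: [0.3, 0.2, 0.6]
grip_width: 0.0507
gripper_force: 0.0
```

```bash
python3 - <<'E'
from h import *
o=r.get_obs();print(o["tcp_pos"],o["contact_force"],o["orientation"]);im=eyes.grab_frame("top");print([l for l in lids(im) if .3<l[0][0]<.75 and l[0][1]>-.3])
E
```

```text
[ 0.42179364 -0.12146625  0.05050013] [0.3183318  0.21457521 0.64521379] [ 9.17126874e-03  3.13973842e+00 -6.25502789e-04]
[([0.4966, -0.1166, 0.0926], [357.3, 187.9]), ([0.5649, 0.5217, 0.1002], [146.3, 164.3]), ([0.6599, -0.0199, 0.1076], [325.5, 135.8]), ([0.6605, 0.1146, 0.0934], [281.7, 134.6])]
```

Emit:
step_arm(
  rows=[
    [0.013,0.003,0,0,0,0],
    [0.026,0.005,0,0,0,0],
    [0.038,0.006,0,0,0,0],
    [0.05,0.005,0,0,0,0],
    [0.062,0.001,0,0,0,0],
  ],
)

```text
clock: 10.38
tcp_pos: [0.4569, -0.1202, 0.0495]
orientation: [-0.013, -3.137, -0.002]
contact_force: [-6.2, 1.3, 4.3]
grip_width: 0.0505
gripper_force: 0.0
```

Emit:
step_arm(
  rows=[
    [0.013,-0.004,0,0,0,0],
    [0.026,-0.009,0,0,0,0],
    [0.039,-0.014,0,0,0,0],
    [0.052,-0.019,0,0,0,0],
    [0.065,-0.024,0,0,0,0],
  ],
)

```text
clock: 10.8
tcp_pos: [0.4959, -0.1348, 0.0494]
orientation: [-0.013, -3.137, -0.002]
contact_force: [-5.8, 3.0, 4.3]
grip_width: 0.0504
gripper_force: 0.0
```

```bash
python3 - <<'E'
from h import *
o=r.get_obs();print(o["tcp_pos"],o["contact_force"],o["orientation"]);im=eyes.grab_frame("top");print([l for l in lids(im) if .3<l[0][0]<.75 and l[0][1]>-.3])
E
```

```text
[ 0.49590112 -0.1347849   0.04943229] [-5.77629715  2.98235854  4.28371162] [-1.29473356e-02 -3.13747416e+00 -1.86943585e-03]
[([0.5649, 0.5217, 0.1002], [146.3, 164.3]), ([0.6599, -0.0199, 0.1076], [325.4, 135.8]), ([0.6616, 0.1145, 0.0929], [281.8, 134.5])]
```

Emit:
step_arm(
  rows=[
    [0.013,-0.003,0,0,0,0],
    [0.026,-0.005,0,0,0,0],
    [0.039,-0.006,0,0,0,0],
    [0.052,-0.006,0,0,0,0],
    [0.065,-0.006,0,0,0,0],
  ],
)

```text
clock: 11.27
tcp_pos: [0.536, -0.139, 0.0497]
orientation: [-0.015, -3.14, -0.0]
contact_force: [-4.5, -0.1, 1.9]
grip_width: 0.0504
gripper_force: 0.0
```

Emit:
step_arm(
  rows=[
    [0.013,0,0,0,0,0],
    [0.026,0,0,0,0,0],
    [0.039,0,0,0,0,0],
    [0.052,0,0,0,0,0],
    [0.065,0,0,0,0,0],
  ],
)

```text
clock: 11.68
tcp_pos: [0.5758, -0.1387, 0.05]
orientation: [-0.014, -3.141, -0.0]
contact_force: [-5.8, 0.7, 2.9]
grip_width: 0.0504
gripper_force: 0.0
```

Emit:
step_arm(
  rows=[
    [0.012,0,0,0,0,0],
    [0.024,0,0,0,0,0],
    [0.036,0,0,0,0,0],
    [0.046,0,0,0,0,0],
    [0.057,0,0,0,0,0],
  ],
)

```text
clock: 12.1
tcp_pos: [0.6097, -0.1387, 0.0499]
orientation: [-0.014, -3.141, -0.0]
contact_force: [-4.7, 0.4, 2.3]
grip_width: 0.0503
gripper_force: 0.0
```

Emit:
step_arm(
  rows=[
    [0.003,0,0,0,0,0],
    [-0.02,0,0,0,0,0],
    [-0.07,0,0,0,0,0],
    [-0.13,0,0.06,0,0,0],
    [-0.19,0,0.12,0,0,0],
  ],
)

```text
clock: 12.52
tcp_pos: [0.5075, -0.1384, 0.1083]
orientation: [-0.013, -3.141, -0.0]
contact_force: [1.0, -0.3, 1.1]
grip_width: 0.0502
gripper_force: 0.0
```

Emit:
step_arm(
  rows=[
    [-0.03,0,0.06,0,0,0],
    [-0.06,0,0.12,0,0,0],
    [-0.06,0,0.15,0,0,0],
    [-0.06,0,0.15,0,0,0],
    [-0.06,0,0.15,0,0,0],
  ],
)

```text
clock: 12.93
tcp_pos: [0.4743, -0.1388, 0.2005]
orientation: [0.013, 3.136, -0.001]
contact_force: [0.1, -0.1, 0.2]
grip_width: 0.0505
gripper_force: 0.0
```

```bash
python3 - <<'E'
from h import *
o=r.get_obs();print(o["tcp_pos"],o["contact_force"],o["orientation"]);im=eyes.grab_frame("top");print([l for l in lids(im) if .3<l[0][0]<.75 and l[0][1]>-.3])
cv2.imwrite("pics/c3.png",im[:,:,::-1]); s=eyes.grab_frame("scene"); cv2.imwrite("pics/s3.png",cv2.resize(s[140:280,260:460],None,fx=4,fy=4)[:,:,::-1])
E
```

```text
[ 0.47434033 -0.13876648  0.20054382] [ 0.14968377 -0.08446805  0.18244132] [ 1.33953422e-02  3.13564346e+00 -5.31705993e-04]
[([0.5649, 0.5217, 0.1002], [146.3, 164.3]), ([0.6599, -0.1382, 0.0925], [365.5, 135.9]), ([0.6599, -0.0199, 0.1076], [325.5, 135.8]), ([0.6616, 0.1145, 0.0929], [281.7, 134.6])]
```

View pics/c3.png

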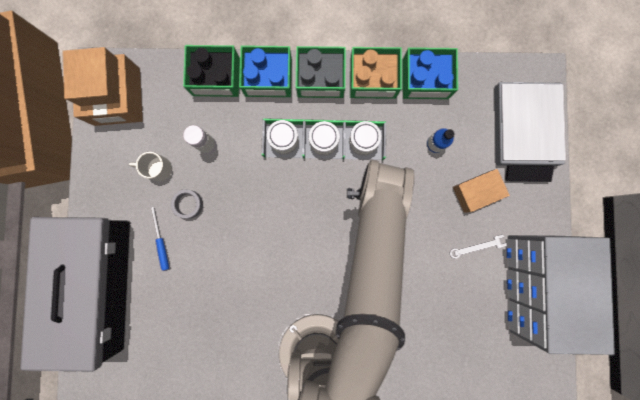

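View pics/s3.png

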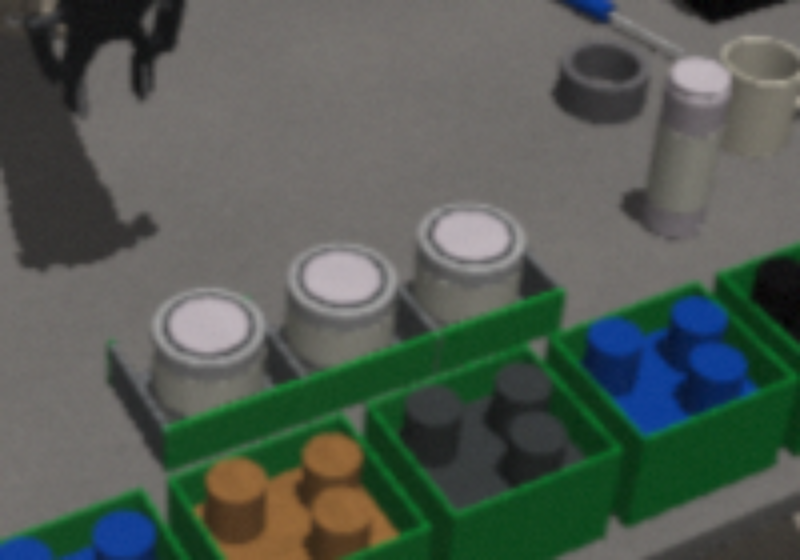

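In both views, all three tins stand upright in the crate, at top-view pixels (282,135), (324,136) and (366,136). The arm is clear and the other objects are where they were.

```bash
python3 -c "
from bench import r
print(r.hand_in())"
```

```text
the job is handed in; nothing more can be done
None
```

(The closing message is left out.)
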